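# Hold the test kiln's sprung lid at its balance for spring trimming

### The arm

A 7-joint arm with a two-finger parallel gripper is mounted at the origin on the work surface. World frame = base frame: x ahead of the robot, y to its left, z up, the work surface at z = 0. Lengths are in mm, angles in rad, forces in N, time in s.
With the tool pointing down it reaches from about 400 to 875 mm from the base axis. Payload 6.5 kg.
Tool frame: the origin (TCP) lies midway between the tips of the shut fingers; the grasp point (between the pads) lies 19 mm behind it (r.grip_depth is the distance from the TCP to the grasp point, in mm); z points along the fingers, y is the line along which they close (so a half turn about z gives the same grasp; the last joint's range is limited). The gripper opens to 85 mm and grips with 20 to 120 N. Pads are 22 mm wide; open, the fingers measure 114 mm over their backs; the gripper's body (76 mm by 85 mm) begins 54 mm behind the grasp point. The pads swing forward as they close: fully open they stand 13 mm farther back than shut.
Start: joints at [1.177, 0.536, -0.004, 1.538, 0.003, 1.067, -0.071], TCP at [209.27, -615.383, 231.29] pointing down, gripper open.
Joint ranges: [-2.7, 2.7], [-0.37, 2.16], [-1.27, 1.26], [0.24, 2.4], [-1.31, 4.45], [0.19, 1.91], [-2.76, 2.76]. Speed limits (rad/s): [2.39, 2.39, 3.14, 3.14, 3.14, 3.14, 3.14].

### API

Orientations are given as a rotation vector (axis times angle).
In Python, from plant import r gives the robot as it stands. The module is installed in compiled form; this text tells all that it offers.
- The arm moves only by the tool play_rows, never from a script. Its argument "targets" is a list of rows, each a list of 3 entries, a list of its own where there are three numbers: the shift along the tool's x, y, z in cm, then the turn, a rotation vector about the tool's x, y, z in degrees, then the opening, from 0 (shut) to 1 (fully open). A call has 1 to 12 rows; each row shifts and turns the commanded pose from where the row before left it, along the tool's axes as they then stand; what a row does not reach is not made up. A row lasts 1/12 s, in which the tool goes at most 41.7 mm and 7.16 degrees, less where a joint would pass 70% of its speed; a pose out of reach is approached as far as the arm can. A call with a gripper value outside its range is refused whole. The fingers move at their own pace and stop on an object; "force" is the grip in N (left out, the last holds). Time passes only in rows, so rows that do not move let the fingers close. It gives the time, the measured TCP pose, the force, the opening and the grip force at its end, in the units of the state.
- r.get_obs(): the state, without advancing time (a new reading comes with each control period).
- r.grab_frame(name): name is "scene" or "top"; returns (picture, depth): 420x560x3 uint8, blue, green, red; 420x560 float32, mm along the optical axis (not along the pixel's ray), 0 where there is no reading.
- r.camera_params(name): a dict with "camera_matrix" (3x3 intrinsics, pixels), "camera_from_world" (4x4, takes a point from world to camera coordinates). Camera axes: x right, y down, z forward; pixel columns grow to the right and rows downward; lengths in mm; the calibration is good to about 2 mm. A picture is of the moment at which its call begins. camera_params takes no time and is no camera call.
- r.sign_off(): hands the job in; it is judged then, once.
The state is a dict: "time_s": time; "q": joint angles; "qvel": joint speeds; "joint_efforts": joint torques, N m; "position": TCP position; "eef_rot": TCP orientation; "wrist_force": force on the tool from outside, world axes, zero at the start; "ft_torque": the same for the moment, N m; "grip_width": finger opening in mm; "grasp_force": force on a finger pad.
Only numpy, scipy, OpenCV 4.12 (cv2) and the standard library are available. Lean on these libraries where they do the work, as an engineer would, in place of code of your own. Each camera call takes 0.05 s, during which the arm holds its last target. There are 200 camera calls.

### The job

I want to trim the lid spring of the test kiln: slide the orange lid bolt all the way to its end stop, then raise the lid by its bar past its balance point (the pointer beyond the red mark) for a moment, without letting it swing wide open. Ease it back and hold it still just below the balance, pointer in the green band; finish while still holding it there, do not let go. Leave the pottery and tools around it where they stand.

Things in the scene. Friction and masses are not known exactly. Their poses are not given: they have to be found in the camera images.
- kiln: fixed tabletop kiln, 220 mm deep (x), 435 wide (y). Origin on the table under its middle; own x points from front to back (hinge side), y to its left. Lidded chamber: y -70 to +190, rim 140 mm high; grey control housing: y -240 to -70, 166 mm high. At its left side (y 202 to 224, to 240 mm high) a curved white gauge ribbon with a green band and a red mark; the lid's yellow pointer runs inside it
- lid: steel-faced sprung lid, 220 mm deep, 250 mm wide, 32 mm thick, 0.95 kg, with a yellow pointer on its left side and a light wooden handle bar in front. Origin on the hinge axis at the middle of the lid's width; own x points from the handle to the hinge, z out of the lid's top
- lid_swing (a joint): lid angle, rad: 0 shut (level), 1.4 wide open at its stop. A spring carries most of the weight; the balance point is 0.75 (red mark 0.72 to 0.78). Below it the lid sinks shut by itself (1.4 N up at the bar lifts it when shut, under 0.5 N near the balance); above it, it swings open by itself. Pointer in the green band: 0.57 to 0.72. Cannot open while the bolt lies over it
- bar (a point): middle of the light wooden round handle bar, 13 mm thick, 150 mm long along the kiln's y (brackets 55 mm either side of the middle), 45 mm in front of the lid's front edge and 265 mm from the hinge axis (17 mm above the lid's underside), with free room under it. Height: 157 mm with the lid shut, 297 to 328 in the green band, 333 at the balance; it moves on a circle about the hinge axis
- hinge (a point): point on the hinge axis, at the middle of the lid's width, 140 mm high; the axis runs along the kiln's y
- bolt (a joint): travel of the lid-lock slide bolt, m: starts at 0 to 0.015 with the steel bolt over the lid's right edge, 0.06 at its end stop (red block) clear of the lid. It moves towards the kiln's -y, level; friction about 2.5 N, stays where it is left
- bolt_grip (a point): point in the bolt's orange upright grip, 16 mm (kiln x) by 24 mm (kiln y), 46 mm tall, its flat top 228 mm above the table. The point lies on its middle line 20 mm under its top
- test_cup: small terracotta cup, 40 mm across, 42 mm high, standing on the control housing behind the bolt; leave it alone. Origin: centre of the underside
- mug: terracotta mug, 80 mm across, 85 mm high, standing in front of the control housing; leave it alone. Origin: centre of the underside
- saucer: clay-brown saucer, 140 mm across, 18 mm high, to the left of the kiln; leave it alone. Origin: centre of the underside
- brush_pot: white pot with three brushes, 80 mm across, about 220 mm high with the brushes, left of the kiln towards the back; leave it alone. Origin: centre of the underside
- spray_bottle: clear bottle with a blue cap, 68 mm across, 190 mm high, on the left of the table; leave it alone. Origin: centre of the underside
- bowl: white bowl, 140 mm across, 60 mm high, on the right of the table; leave it alone. Origin: centre of the underside
- spatula: wooden-handled spatula lying on the table at the left; leave it alone. Origin: near its middle

How it is judged:
By the outcome, as a careful person would: the job done as asked, in the order asked, and still so for the second after the job is handed in, while the arm keeps its last pose, push and grip.
It also fails if it takes over 48 s, if anything falls off the work surface, if the arm or the gripper's body presses on something with over 40 N, if the wrist force passes 120 N, or if a joint passes its speed limit or range.

## Working session

There is one attempt and no reset: what is moved stays moved. The work goes in short steps, Python scripts to look and compute and a tool call to move; the robot and the scene stay as the last step left them, time stands still between calls to the robot, and variables do not carry over. Pictures are saved under pics/ and viewed, at most 10 in all, crops included, and the job is handed in when it is done.

Besides the shell and the picture viewer there is one more tool, called after ">>>" as name(argument=value, ...) on one line, values as JSON. play_rows: Moves the arm, as the interface text tells. Its arguments: {"type":"object","properties":{"targets":{"type":"array"},"force":{"type":"number"}},"required":["targets"]}

```bash
mkdir -p pics; python3 - <<'E'
from plant import r
import cv2,numpy as np
for n in("scene","top"):
    p,d=r.grab_frame(n); cv2.imwrite(f"pics/{n}0.png",p); np.save(f"{n}_d.npy",d)
    c=r.camera_params(n); print(n,np.round(c["camera_matrix"],1).tolist(),np.round(c["camera_from_world"],3).tolist())
o=r.get_obs(); print(o, r.grip_depth)
E
```

```text
scene [[522.1, 0.0, 279.1], [0.0, 522.1, 210.0], [0.0, 0.0, 1.0]] [[0.193, 0.981, -0.001, -131.113], [0.566, -0.112, -0.816, -181.705], [-0.801, 0.156, -0.577, 2046.905], [0.0, 0.0, 0.0, 1.0]]
top [[438.5, 0.0, 281.5], [0.0, 438.5, 206.8], [0.0, 0.0, 1.0]] [[-0.018, -1.0, -0.002, 33.57], [-0.997, 0.018, -0.078, 522.391], [0.078, 0.001, -0.997, 1649.883], [0.0, 0.0, 0.0, 1.0]]
{'time_s': 0.1, 'q': array([ 1.17682908,  0.53711011, -0.00442649,  1.53877935,  0.00262761,
        1.06731896, -0.07119576]), 'qvel': array([-0.00055805, -0.00014866, -0.000357  , -0.00288189,  0.00010702,
        0.00311522, -0.00037375]), 'joint_efforts': array([ 3.01098284e-03, -5.84557199e+01,  1.05138861e+00, -2.59775609e+01,
        1.24275972e-02,  4.65198245e-03, -1.94552376e-05]), 'position': array([ 209.03852591, -614.85628987,  230.48610652]), 'eef_rot': array([-3.09794173e+00, -5.12422071e-01,  6.41813134e-04]), 'wrist_force': array([-0.15009283, -0.60493249, -0.33000644]), 'ft_torque': array([0.02098164, 0.05555825, 0.00731731]), 'grasp_force': 0.0, 'grip_width': 85.72563723774444} 18.700000000000003
```

View pics/scene0.png

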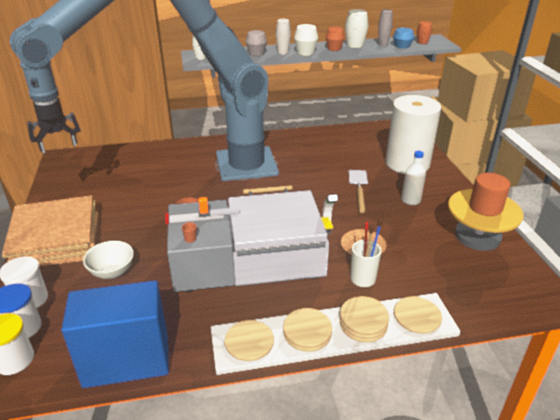

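View pics/top0.png

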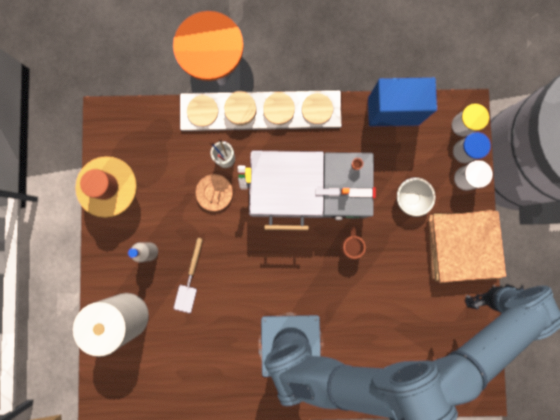

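The top view has the wooden bar at (287,228), the orange grip at (346,191), the red stop at (374,192), the cup at (357,163) and the mug at (354,247). The lid fills about (250–323, 152–216). The scene camera looks from behind the kiln.

```bash
cat > h.py <<'E'
import cv2,numpy as np
from plant import r
def ray(n,uv,z):
    c=r.camera_params(n);K=c["camera_matrix"];T=c["camera_from_world"]
    R=T[:3,:3];C=-R.T@T[:3,3];d=R.T@np.linalg.solve(K,[uv[0],uv[1],1.])
    return C+d*(z-C[2])/d[2]
def dep(n,uv,D):
    c=r.camera_params(n);K=c["camera_matrix"];T=c["camera_from_world"]
    p=np.linalg.solve(K,[uv[0],uv[1],1.])*D[int(round(uv[1])),int(round(uv[0]))]
    return T[:3,:3].T@(p-T[:3,3])
def blobs(img,lo,hi,roi,amin=8):
    x0,y0,x1,y1=roi;h=cv2.cvtColor(img[y0:y1,x0:x1],cv2.COLOR_BGR2HSV)
    m=cv2.inRange(h,lo,hi);n,l,s,c=cv2.connectedComponentsWithStats(m)
    return [(s[i,4],c[i]+[x0,y0],s[i,:4]+[x0,y0,0,0],np.argwhere(l==i)[:,::-1]+[x0,y0]) for i in range(1,n) if s[i,4]>=amin]
E
python3 - <<'E'
from h import *
np.set_printoptions(precision=1,suppress=True)
t=cv2.imread("pics/top0.png");s=cv2.imread("pics/scene0.png");D=np.load("top_d.npy");S=np.load("scene_d.npy")
for b in blobs(t,(5,40,120),(25,200,255),(255,218,320,240)):
    rc=cv2.minAreaRect(b[3].astype(np.float32));print("bar",b[0],b[1],rc,ray("top",b[1],160),dep("top",b[1],D))
    bx=cv2.boxPoints(rc);print([ray("top",p,160) for p in bx])
for n,im,d,roi in(("top",t,D,(320,180,385,205)),("scene",s,S,(155,190,250,235))):
  for lo,hi in(((5,180,150),(17,255,255)),((0,150,100),(4,255,255))):
    for b in blobs(im,lo,hi,roi,5): print(n,lo,b[0],b[1],b[2],ray(n,b[1],228 if n=="top" else 205),dep(n,b[1],d))
# lid top & housing via depth heightmap
for nm,zl,zh,roi in(("lid",165,185,(235,140,330,225)),("housing",155,175,(322,145,380,225))):
    pts=[]
    for v in range(roi[1],roi[3]):
        for u in range(roi[0],roi[2]):
            p=dep("top",(u,v),D)
            if zl<p[2]<zh:pts.append(p)
    pts=np.array(pts,np.float32);rc=cv2.minAreaRect(pts[:,:2]);print(nm,len(pts),np.median(pts[:,2]),rc,cv2.boxPoints(rc).tolist())
c=cv2.resize(t[140:262,230:390],None,fx=5,fy=4.9,interpolation=cv2.INTER_CUBIC);cv2.imwrite("pics/c1.png",c)
E
```

```text
bar 236 [285.2 226.8] ((286.0, 226.5), (5.0, 44.0), 90.0) [441.9  12.  160. ] [441.8  12.1 164. ]
[array([453.2,  85.7, 160. ]), array([450.3, -67.4, 160. ]), array([433., -67., 160.]), array([435.8,  85.9, 160. ])]
top (5, 180, 150) 12 [343.8 191.7] [342 190   5   4] [ 553.6 -185.5  228. ] [ 554.  -186.   224.5]
top (0, 150, 100) 33 [374.  192.3] [373 187   3  12] [ 549.5 -286.3  228. ] [ 554.8 -296.8  178.6]
scene (5, 180, 150) 118 [203.  204.7] [198 197  10  16] [ 552.6 -190.7  205. ] [ 561.7 -190.8  211.2]
scene (0, 150, 100) 31 [166.3 218.2] [165 213   4  12] [ 597.3 -292.5  205. ] [ 558.8 -295.2  177.8]Traceback (most recent call last):
  File "<stdin>", line 15, in <module>
  File "h.py", line 8, in dep
    c=r.camera_params(n);K=c["camera_matrix"];T=c["camera_from_world"]
ValueError: time passes only in moves, steps and waits
```

```bash
sed -i 's/c=r.camera_params(n);K/c=CP[n];K/; s/^from plant import r/from plant import r\nCP={n:r.camera_params(n) for n in ("top","scene")}/' h.py
python3 - <<'E'
from h import *
np.set_printoptions(precision=1,suppress=True)
t=cv2.imread("pics/top0.png");D=np.load("top_d.npy")
for nm,zl,zh,roi in(("lid",165,185,(235,140,324,225)),("housing",158,174,(326,145,380,225)),("mug",75,95,(335,232,375,265)),("cup",195,220,(345,150,370,175))):
    pts=np.array([dep("top",(u,v),D) for v in range(roi[1],roi[3]) for u in range(roi[0],roi[2])],np.float32)
    m=(pts[:,2]>zl)&(pts[:,2]<zh);pts=pts[m]
    rc=cv2.minAreaRect(pts[:,:2]);print(nm,len(pts),np.median(pts[:,2]),rc,np.round(cv2.boxPoints(rc),1).tolist())
b=[b for b in blobs(t,(5,40,120),(25,200,255),(255,218,320,240)) if b[0]>100][0]
P=np.array([ray("top",p,160)[:2] for p in b[3]],np.float32);print("bar line",cv2.fitLine(P,cv2.DIST_L2,0,.01,.01).ravel())
c=cv2.resize(t[140:262,230:390],None,fx=5,fy=4.9,interpolation=cv2.INTER_CUBIC);cv2.imwrite("pics/c1.png",c)
E
```

```text
Traceback (most recent call last):
cv2.error: OpenCV(4.12.0) /io/opencv/modules/imgproc/src/convhull.cpp:143: error: (-215:Assertion failed) total >= 0 && (depth == CV_32F || depth == CV_32S) in function 'convexHull'
```

```bash
python3 - <<'E'
from h import *
np.set_printoptions(precision=1,suppress=True)
t=cv2.imread("pics/top0.png");D=np.load("top_d.npy")
c=cv2.resize(t[140:262,230:390],None,fx=5,fy=4.9,interpolation=cv2.INTER_CUBIC);cv2.imwrite("pics/c1.png",c)
b=[b for b in blobs(t,(5,40,120),(25,200,255),(255,218,320,240)) if b[0]>100][0]
P=np.array([ray("top",p,160)[:2] for p in b[3]],np.float32);print("bar line",cv2.fitLine(P,cv2.DIST_L2,0,.01,.01).ravel())
print("col u=285",[(v,D[v,285].item(),dep("top",(285,v),D)) for v in range(146,222,5)])
for nm,zl,zh,roi in(("lid",165,185,(235,140,324,225)),("housing",158,174,(326,145,380,225)),("mug",75,95,(335,232,375,265)),("cup",195,220,(345,150,370,175))):
    pts=np.array([dep("top",(u,v),D) for v in range(roi[1],roi[3]) for u in range(roi[0],roi[2])],np.float32)
    m=(pts[:,2]>zl)&(pts[:,2]<zh);pts=np.ascontiguousarray(pts[m][:,:2]);print(nm,len(pts))
    if len(pts)>5:
        rc=cv2.minAreaRect(pts);print(rc,np.round(cv2.boxPoints(rc),1).tolist())
E
```

```text
bar line [  0.    1.  441.9  12. ]
col u=285 [(146, 1709.84716796875, array([762.1,   5.8,  -0.8])), (151, 1702.7095947265625, array([741.2,   6.2,   4.8])), (156, 1527.3653564453125, array([688. ,   8.2, 176.5])), (161, 1531.28173828125, array([671.3,   8.5, 171.3])), (166, 1528.7979736328125, array([653.5,   8.9, 172.4])), (171, 1527.8944091796875, array([636. ,   9.2, 171.9])), (176, 1522.35302734375, array([617.8,   9.6, 176.1])), (181, 1523.536376953125, array([600.7,   9.9, 173.5])), (186, 1517.993408203125, array([582.6,  10.3, 177.7])), (191, 1519.9129638671875, array([565.6,  10.6, 174.4])), (196, 1524.0115966796875, array([548.8,  10.8, 169. ])), (201, 1516.94140625, array([530.8,  11.2, 174.7])), (206, 1521.197021484375, array([513.9,  11.5, 169.1])), (211, 1518.229736328125, array([496.4,  11.9, 170.7])), (216, 1667.0789794921875, array([487.6,  11.1,  20.7])), (221, 1683.401123046875, array([469.4,  11.3,   3. ]))]
lid 4456
((579.6998291015625, 23.001426696777344), (288.05224609375, 256.1047668457031), 88.7558364868164) [[448.6000061035156, -118.19999694824219], [704.599
[... 218 characters left out ...]
066711425781) [[476.6000061035156, -293.29998779296875], [696.0, -298.1000061035156], [699.5999755859375, -134.60000610351562], [480.29998779296875, -129.6999969482422]]
mug 115
((367.8282775878906, -236.15415954589844), (78.87234497070312, 77.67947387695312), 43.26708984375) [[312.5, -234.89999389648438], [365.70001220703125, -291.5], [423.20001220703125, -237.39999389648438], [369.8999938964844, -180.8000030517578]]
cup 46
((653.040771484375, -237.13632202148438), (35.625667572021484, 37.31447219848633), 2.8512117862701416) [[634.2999877929688, -219.39999389648438], [636.2000122070312, -256.70001220703125], [671.7999877929688, -254.89999389648438], [669.9000244140625, -217.60000610351562]]
```

View pics/c1.png

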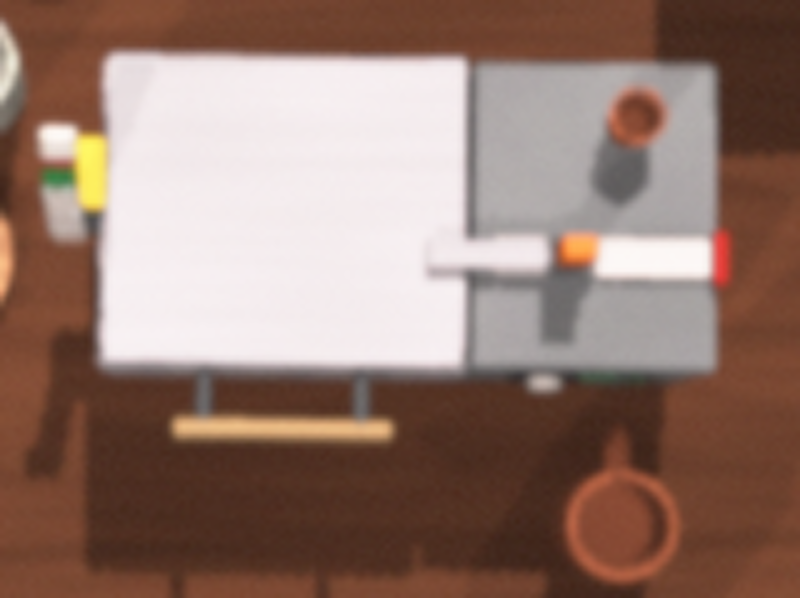

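The crop confirms the layout. The bolt overlaps the lid's right edge at crop (425–467, 255), the grip is at (578,248), the stop at (721,257) and the bar runs (172–394, 430). Kiln yaw is about -1.3°. The heights agree with the sizes given: lid 172, housing 166, grip 224–228.

First move: turn the tool so the fingers close along kiln x, rise, and shut them.

>>> play_rows(targets=[[[0,0,-0.5],[0,0,-7],0],[[0,0,-0.5],[0,0,-7],0],[[0,0,-0.5],[0,0,-7],0],[[0,0,-0.5],[0,0,-7],0],[[0,0,-0.5],[0,0,-7],0],[[0,0,-0.5],[0,0,-7],0],[[0,0,-0.5],[0,0,-7],0],[[0,0,-0.5],[0,0,-7],0],[[0,0,-0.5],[0,0,-7],0],[[0,0,-0.5],[0,0,-7],0]], force=30)

```text
time_s: 0.93
position: [209.1, -615.0, 281.0]
eef_rot: [-2.237, -2.204, -0.001]
wrist_force: [0.9, -0.1, 0.8]
grip_width: -0.2
grasp_force: 0.0
```

>>> play_rows(targets=[[[1.5,1.0,0],[0,0,0],0],[[3,2.2,0],[0,0,0],0],[[3,2.2,0],[0,0,0],0],[[3,2.2,0],[0,0,0],0],[[3,2.2,0],[0,0,0],0],[[3,2.2,0],[0,0,0],0],[[3,2.2,0],[0,0,0],0],[[3,2.2,0],[0,0,0],0],[[3,2.2,0],[0,0,0],0],[[3,2.2,0],[0,0,0],0],[[3,2.2,0],[0,0,0],0],[[3,2.2,0],[0,0,0],0]])

```text
time_s: 1.93
position: [469.0, -274.2, 281.1]
eef_rot: [-2.245, -2.197, 0.001]
wrist_force: [-0.0, -0.9, -0.4]
grip_width: -0.2
grasp_force: 0.0
```

>>> play_rows(targets=[[[3,2.2,0],[0,0,0],0],[[3,2.2,0],[0,0,0],0],[[3,2,0],[0,0,0],0],[[2.8,2,0],[0,0,0],0],[[1,0.3,0],[0,0,0],0],[[0,0,0],[0,0,0],0]])

```text
time_s: 2.43
position: [559.3, -145.3, 281.0]
eef_rot: [-2.237, -2.204, -0.003]
wrist_force: [0.3, -0.4, 0.8]
grip_width: -0.4
grasp_force: 0.0
```

>>> play_rows(targets=[[[0,0,2],[0,0,0],0],[[0,-0.2,2],[0,0,0],0],[[0,-0.1,2],[0,0,0],0],[[0,0,1.2],[0,0,0],0],[[0,0,1],[0,0,0],0],[[0,0,0],[0,0,0],0]])

```text
time_s: 2.93
position: [553.7, -150.6, 197.4]
eef_rot: [-2.244, -2.195, 0.003]
wrist_force: [-0.3, -0.3, -0.8]
grip_width: 0.2
grasp_force: 0.0
```

```bash
python3 - <<'E'
from h import *
p,d=r.grab_frame("scene");cv2.imwrite("pics/c2.png",cv2.resize(p[130:290,150:350],None,fx=4,fy=3.7,interpolation=cv2.INTER_CUBIC))
o=r.get_obs();print(o["position"],o["wrist_force"])
E
```

```text
[ 554.59876287 -150.33902012  198.7117909 ] [ 0.3736199   0.25895107 -0.15711573]
```

View pics/c2.png

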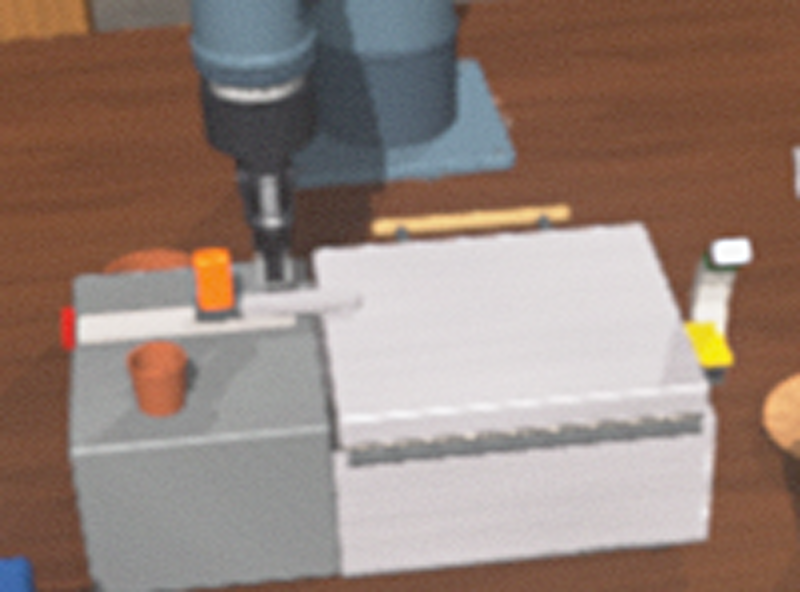

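The fingers at crop (275,275) are beside the orange grip at (213,280), with the bolt bar at (300,300). I'll project the TCP to check that the fingers line up with the grip in x.

```bash
python3 - <<'E'
from h import *
def pr(n,p):
    c=CP[n];q=c["camera_from_world"]@np.r_[p,1];q=c["camera_matrix"]@q[:3];q=q[:2]/q[2];return q,((q-[150,130])*[4,3.7] if n=="scene" else q)
for p in((554.6,-150.3,198.7),(561,-150,198),(555,-188,228),(555,-188,182),(555,-133,182),(540,-150,178)):print(p,*pr("scene",p))
t=cv2.imread("pics/scene0.png")
b=[b for b in blobs(t,(5,180,150),(17,255,255),(155,190,250,235)) if b[0]>50][0];q=b[3];print(b[2],[ray("scene",(b[1][0],v),z) for v,z in((197,228),(200.5,228),(213,182))])
E
```

```text
(554.6, -150.3, 198.7) [217.72521525 205.36516153] [270.90086098 278.85109765]
(561, -150, 198) [218.07503238 206.83937004] [272.30012952 284.30566916]
(555, -188, 228) [203.34855918 198.2401813 ] [213.39423672 252.48867082]
(555, -188, 182) [204.74362222 211.81433063] [218.97448887 302.71302333]
(555, -133, 182) [224.26546663 209.61801907] [297.06186652 294.58667057]
(540, -150, 178) [217.83033513 208.4562284 ] [271.32134051 290.28804508]
[198 197  10  16] [array([ 548.65425692, -188.40927605,  228.        ]), array([ 565.96328997, -189.71575515,  228.        ]), array([ 559.81097565, -193.17324178,  182.        ])]
```

Aligned. Pushing the bolt.

>>> play_rows(targets=[[[-0.8,0,0],[0,0,0],0],[[-0.6,0,0],[0,0,0],0],[[-0.6,0,0],[0,0,0],0],[[-0.6,0,0],[0,0,0],0],[[-0.6,0,0],[0,0,0],0],[[-0.6,0,0],[0,0,0],0],[[-0.6,0,0],[0,0,0],0],[[-0.5,0,0],[0,0,0],0]])

```text
time_s: 3.65
position: [554.3, -199.2, 199.4]
eef_rot: [2.245, 2.197, 0.0]
wrist_force: [0.2, 3.3, 2.7]
grip_width: -0.1
grasp_force: 1.4
```

>>> play_rows(targets=[[[-0.4,0,0],[0,0,0],0],[[-0.3,0,0],[0,0,0],0],[[-0.3,0,0],[0,0,0],0],[[0,0,0],[0,0,0],0]])

```text
time_s: 3.98
position: [553.9, -209.5, 199.2]
eef_rot: [2.245, 2.197, -0.001]
wrist_force: [0.2, 0.2, -0.4]
grip_width: 0.1
grasp_force: 0.0
```

>>> play_rows(targets=[[[-0.3,0,0],[0,0,0],0],[[-0.3,0,0],[0,0,0],0],[[-0.2,0,0],[0,0,0],0]])

```text
time_s: 4.23
position: [553.6, -216.8, 199.1]
eef_rot: [-2.245, -2.197, 0.001]
wrist_force: [-0.8, 1.5, 1.1]
grip_width: 0.1
grasp_force: 1.3
```

>>> play_rows(targets=[[[-0.2,0,0],[0,0,0],0],[[-0.2,0,0],[0,0,0],0]])

```text
time_s: 4.4
position: [553.5, -220.7, 199.1]
eef_rot: [-2.244, -2.197, 0.0]
wrist_force: [-1.7, 3.2, 1.8]
grip_width: -0.1
grasp_force: 1.3
```

>>> play_rows(targets=[[[-0.2,0,0],[0,0,0],0],[[-0.2,0,0],[0,0,0],0]])

```text
time_s: 4.57
position: [553.4, -224.8, 199.2]
eef_rot: [-2.245, -2.197, 0.001]
wrist_force: [-1.1, 2.8, 1.0]
grip_width: -0.3
grasp_force: 1.3
```

>>> play_rows(targets=[[[-0.2,0,0],[0,0,0],0],[[-0.1,0,0],[0,0,0],0]])

```text
time_s: 4.73
position: [553.3, -226.9, 199.1]
eef_rot: [-2.244, -2.197, -0.001]
wrist_force: [-2.5, 6.6, 3.1]
grip_width: 0.1
grasp_force: 3.4
```

>>> play_rows(targets=[[[-0.1,0,0],[0,0,0],0],[[-0.1,0,0],[0,0,0],0]])

```text
time_s: 4.9
position: [553.3, -226.9, 199.2]
eef_rot: [-2.241, -2.197, -0.002]
wrist_force: [-3.5, 10.9, 4.1]
grip_width: 0.0
grasp_force: 5.3
```

>>> play_rows(targets=[[[-0.1,0,0],[0,0,0],0],[[0,0,0],[0,0,0],0]])

```text
time_s: 5.07
position: [553.3, -226.9, 199.2]
eef_rot: [-2.239, -2.197, -0.003]
wrist_force: [-4.2, 10.5, 4.3]
grip_width: -0.3
grasp_force: 5.3
```

The bolt is at its stop: position frozen while the force rises to 10 N. Next: back off, rise and go above the bar.

>>> play_rows(targets=[[[1,0,0],[0,0,0],0],[[1,0,-1],[0,0,0],0],[[0,0,-2.5],[0,0,0],0],[[0,0,-2.5],[0,0,0],0],[[1,-0.5,-2],[0,0,0],0.5],[[3,-1.5,0],[0,0,0],0.5],[[3,-1.5,0],[0,0,0],0.5],[[3,-1.5,0],[0,0,0],0.5],[[3,-2,0],[0,0,0],0.5],[[3,-2,0],[0,0,0],0.5],[[3,-2,0],[0,0,0],0.5],[[0,0,0],[0,0,0],0.5]])

```text
time_s: 6.07
position: [445.2, -12.5, 280.2]
eef_rot: [2.236, 2.207, -0.0]
wrist_force: [-0.5, 0.2, 0.7]
grip_width: 42.6
grasp_force: 0.0
```

```bash
python3 - <<'E'
from h import *
np.set_printoptions(precision=1,suppress=True)
p,d=r.grab_frame("scene");cv2.imwrite("pics/c3.png",cv2.resize(p[130:290,150:350],None,fx=4,fy=3.7,interpolation=cv2.INTER_CUBIC))
o=r.get_obs();print(o["position"],o["wrist_force"],o["eef_rot"],o["grip_width"])
t=cv2.imread("pics/scene0.png")
for b in blobs(t,(8,70,140),(25,255,255),(235,180,300,200),20):
    q=b[3];print(b[0],b[1],b[2],ray("scene",b[1],160))
b=[b for b in blobs(cv2.imread("pics/top0.png"),(5,40,120),(25,200,255),(255,218,320,240)) if b[0]>100][0]
P=np.array([ray("top",q,160)[:2] for q in b[3]]);print("slope dx/dy",np.polyfit(P[:,1],P[:,0],1)[0]*1000,"ends",P[:,1].min(),P[:,1].max())
E
```

```text
[447.1 -15.6 280.4] [ 0.4 -1.   0.3] [2.2 2.2 0. ] 42.488176949206085
263 [267.2 188.8] [242 185  51   9] [438.5  10.5 160. ]
slope dx/dy 33.44138358788111 ends -67.19370528234819 85.89077440598194
```

View pics/c3.png

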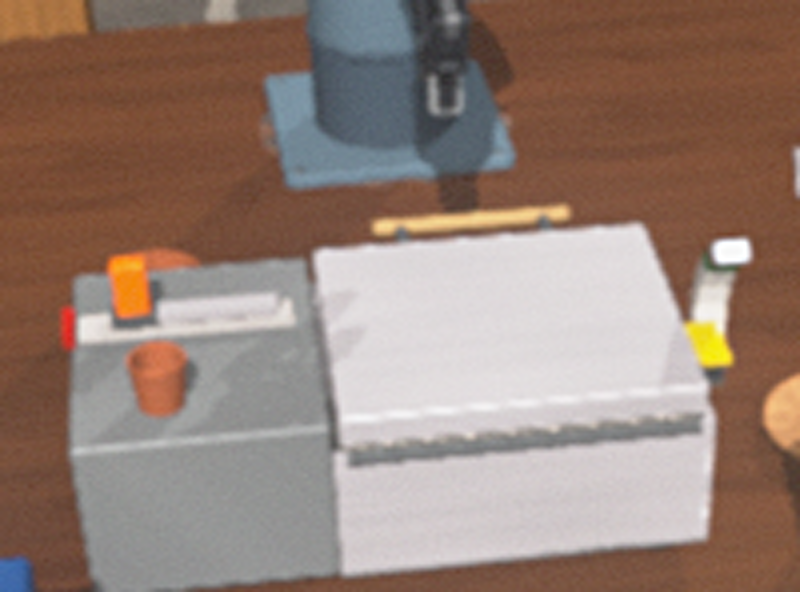

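The bolt is well clear of the lid: grip at crop (130,285), steel ending at (285,300). The bar at (470,220) is free. Bar middle is about (440.5, 10). Fine alignment, then descend.

>>> play_rows(targets=[[[1.2,-0.3,0],[0,0,1],0.5],[[1.2,-0.2,2],[0,0,0],0.5],[[0,0,3],[0,0,0],0.5],[[0,0,2.5],[0,0,0],0.5],[[0,0,1.5],[0,0,0],0.5],[[0,0,0.5],[0,0,0],0.5],[[0,0,0],[0,0,0],0.5],[[0,0,0],[0,0,0],0.5]])

```text
time_s: 6.78
position: [444.8, 5.5, 185.1]
eef_rot: [2.264, 2.177, 0.001]
wrist_force: [-0.4, 0.9, 0.2]
grip_width: 42.5
grasp_force: 0.0
```

>>> play_rows(targets=[[[0.3,-0.4,0.5],[0,0,0],0.5],[[0,0,1.5],[0,0,0],0.5],[[0,0,1.5],[0,0,0],0.5],[[0,0,1.0],[0,0,0],0.5],[[0,0,0],[0,0,0],0.5],[[0,0,0],[0,0,0],0.5]])

```text
time_s: 7.28
position: [439.9, 9.1, 139.5]
eef_rot: [-2.264, -2.178, 0.0]
wrist_force: [-0.4, 0.2, 0.0]
grip_width: 42.9
grasp_force: 0.0
```

```bash
python3 - <<'E'
from h import *
p,d=r.grab_frame("top");cv2.imwrite("pics/c4.png",cv2.resize(p[170:270,230:350],None,fx=6,fy=6,interpolation=cv2.INTER_CUBIC))
o=r.get_obs();print(o["position"],o["wrist_force"],o["q"])
E
```

```text
[440.28666829   9.13316853 139.88253545] [-0.17736906 -0.29187397  0.21070281] [ 0.34858678  0.38209226 -0.55641757  2.12229158  0.3059366   0.71305831
 -0.44776347]
```

View pics/c4.png

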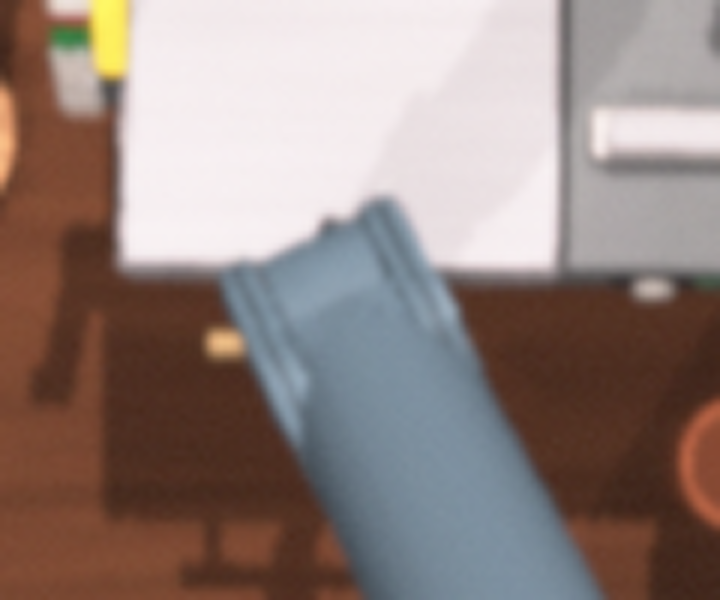

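The arm hides the gripper; only the bar's left end shows, at (222,345). There are no contact forces, so close gently.

>>> play_rows(targets=[[[0,0,0],[0,0,0],0.3],[[0,0,0],[0,0,0],0.2],[[0,0,0],[0,0,0],0.1],[[0,0,0],[0,0,0],0.0],[[0,0,0],[0,0,0],0.0],[[0,0,0],[0,0,0],0.0]], force=30)

```text
time_s: 7.83
position: [438.3, 9.0, 139.4]
eef_rot: [-2.263, -2.177, 0.004]
wrist_force: [-6.1, 0.6, 5.7]
grip_width: 12.1
grasp_force: 29.2
```

```bash
python3 - <<'E'
import numpy as np
f=lambda t:np.c_[26.5*(1-np.cos(t))+1.7*np.sin(t),-(26.5*np.sin(t)-1.7*(1-np.cos(t)))]
def rows(t):
    p=np.round(f(np.array(t)),2);print(len(t)-1,t[-1],np.diff(p,axis=0).round(2).tolist(),(1395-100*p[-1,1])/10-0)
rows(np.linspace(0,.36,13));rows(np.linspace(.36,.66,11));rows(np.linspace(.66,.82,9));rows(np.linspace(.82,.645,10))
E
```

```text
12 0.36 [[0.06, -0.79], [0.09, -0.8], [0.11, -0.78], [0.13, -0.79], [0.16, -0.78], [0.18, -0.78], [0.21, -0.77], [0.22, -0.76], [0.25, -0.76], [0.28, -0.75], [0.29, -0.74], [0.32, -0.73]] 231.8
10 0.66 [[0.34, -0.72], [0.36, -0.71], [0.38, -0.7], [0.4, -0.69], [0.42, -0.67], [0.44, -0.66], [0.47, -0.65], [0.48, -0.64], [0.5, -0.62], [0.52, -0.6]] 298.4
8 0.82 [[0.35, -0.39], [0.37, -0.39], [0.37, -0.38], [0.38, -0.37], [0.38, -0.37], [0.4, -0.36], [0.4, -0.34], [0.4, -0.35]] 327.9
9 0.645 [[-0.39, 0.34], [-0.39, 0.33], [-0.38, 0.35], [-0.38, 0.36], [-0.37, 0.36], [-0.36, 0.36], [-0.36, 0.38], [-0.34, 0.38], [-0.34, 0.39]] 295.4
```

>>> play_rows(targets=[[[0,-0.1,-0.79],[0,0,0],0],[[0,0.09,-0.8],[0,0,0],0],[[0,0.11,-0.78],[0,0,0],0],[[0,0.13,-0.79],[0,0,0],0],[[0,0.16,-0.78],[0,0,0],0],[[0,0.18,-0.78],[0,0,0],0]])

```text
time_s: 8.33
position: [445.3, 8.8, 187.3]
eef_rot: [-2.264, -2.178, 0.001]
wrist_force: [-0.6, 0.9, -2.9]
grip_width: 11.7
grasp_force: 29.2
```

>>> play_rows(targets=[[[0,0.21,-0.77],[0,0,0],0],[[0,0.22,-0.76],[0,0,0],0],[[0,0.25,-0.76],[0,0,0],0],[[0,0.28,-0.75],[0,0,0],0],[[0,0.29,-0.74],[0,0,0],0],[[0,0.32,-0.73],[0,0,0],0]])

```text
time_s: 8.83
position: [460.1, 8.2, 231.9]
eef_rot: [-2.262, -2.177, 0.004]
wrist_force: [-5.1, 1.6, 0.4]
grip_width: 12.0
grasp_force: 29.2
```

>>> play_rows(targets=[[[0,0.34,-0.72],[0,0,0],0],[[0,0.36,-0.71],[0,0,0],0],[[0,0.38,-0.7],[0,0,0],0],[[0,0.4,-0.69],[0,0,0],0],[[0,0.42,-0.67],[0,0,0],0],[[0,0.44,-0.66],[0,0,0],0],[[0,0.47,-0.65],[0,0,0],0],[[0,0.48,-0.64],[0,0,0],0],[[0,0.5,-0.62],[0,0,0],0],[[0,0.52,-0.6],[0,0,0],0]])

```text
time_s: 9.67
position: [500.9, 6.8, 298.9]
eef_rot: [-2.26, -2.175, 0.011]
wrist_force: [-17.4, 0.9, 14.1]
grip_width: 11.9
grasp_force: 29.7
```

The arc is slightly too tight: the force points radially outward. I'll correct about 3 mm outward and go past the mark.

>>> play_rows(targets=[[[0,0.23,-0.48],[0,0,0],0],[[0,0.25,-0.48],[0,0,0],0],[[0,0.35,-0.4],[0,0,0],0],[[0,0.36,-0.38],[0,0,0],0]])

```text
time_s: 10.0
position: [516.5, 6.2, 316.5]
eef_rot: [-2.264, -2.178, -0.0]
wrist_force: [-3.9, 1.7, 1.2]
grip_width: 11.6
grasp_force: 29.6
```

>>> play_rows(targets=[[[0,0.36,-0.38],[0,0,0],0],[[0,0.38,-0.37],[0,0,0],0],[[0,0.38,-0.36],[0,0,0],0],[[0,0.38,-0.36],[0,0,0],0],[[0,0,0],[0,0,0],0]])

```text
time_s: 10.42
position: [532.3, 5.7, 331.3]
eef_rot: [2.264, 2.178, 0.002]
wrist_force: [-4.2, 2.6, 4.3]
grip_width: 11.6
grasp_force: 29.5
```

```bash
cat > ang.py <<'E'
from h import *
import sys
np.set_printoptions(precision=2,suppress=True)
p,d=r.grab_frame("scene");cv2.imwrite(sys.argv[1],cv2.resize(p[130:250,260:360],None,fx=6,fy=5,interpolation=cv2.INTER_CUBIC))
o=r.get_obs();P=o["position"];print(P,o["wrist_force"],o["time_s"])
z=P[2]+17.6-140;x=P[0]-(438.3+265)
print("theta",np.arctan2(z,-x)-np.arctan2(17,265),"radius",np.hypot(x,z),np.hypot(265,17))
E
python3 ang.py pics/c5.png
```

```text
[531.88   5.69 331.  ] [-4.44  1.83  3.85] 10.4667
theta 0.8188583186893847 radius 269.9936026534877 265.5447231635379
```

View pics/c5.png

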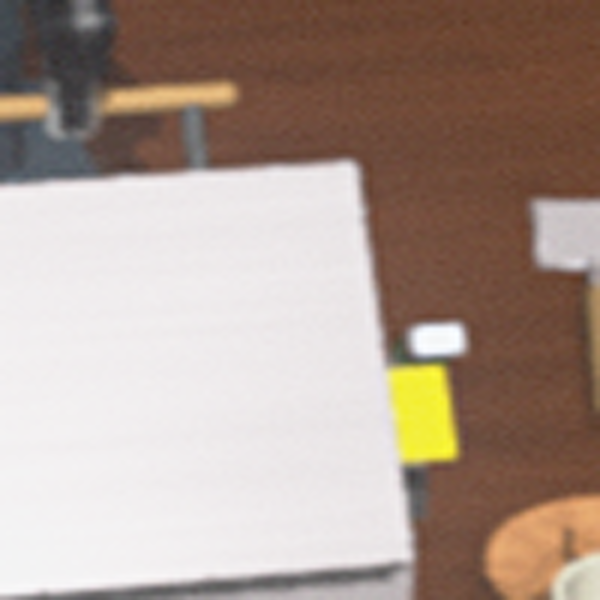

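The lid is raised, with the bar at (120,100) and the pointer at (428,413), but the ribbon is hidden from behind. I'll check the lid angle independently with a plane fit to the lid's depth.

```bash
cat > lid.py <<'E'
from h import *
np.set_printoptions(precision=3,suppress=True)
p,d=r.grab_frame("scene");o=r.get_obs()
pts=np.array([dep("scene",(u,v),d) for v in range(170,220,2) for u in range(262,316,2)])
n=np.linalg.svd(pts-pts.mean(0))[2][2]
for k in range(6):
    c=pts.mean(0);e=np.abs((pts-c)@n);pts=pts[e<max(3,2*e.std())];n=np.linalg.svd(pts-pts.mean(0))[2][2]
n*=np.sign(n[2]);print("normal",n,"tilt",np.arctan2(n[0],n[2]),len(pts),np.abs((pts-pts.mean(0))@n).mean(),o["position"],o["wrist_force"],o["qvel"])
E
python3 lid.py
```

```text
normal [ 0.719 -0.02   0.695] tilt 0.8026936473109759 471 1.2692190822135834 [531.56    5.715 330.706] [-5.233  1.447  4.083] [ 0.001 -0.002  0.001  0.012 -0.003 -0.004  0.001]
```

Tilt is 0.80, past the mark. I'll go slightly further for certainty, then ease back.

>>> play_rows(targets=[[[0,0.38,-0.36],[0,0,0],0],[[0,0.4,-0.36],[0,0,0],0],[[0,0,0],[0,0,0],0],[[0,0,0],[0,0,0],0]])

```text
time_s: 10.85
position: [539.8, 5.4, 337.8]
eef_rot: [2.263, 2.178, 0.002]
wrist_force: [-0.4, 2.5, 0.5]
grip_width: 11.5
grasp_force: 29.4
```

```bash
python3 lid.py
```

```text
normal [-0.542  0.108  0.834] tilt -0.5760350468384294 32 5.580224953637193e-14 [539.485   5.397 337.551] [-0.134  2.93   0.873] [ 0.    -0.001 -0.002  0.009 -0.    -0.003 -0.   ]
```

>>> play_rows(targets=[[[0,-0.2,0.16],[0,0,0],0],[[0,-0.39,0.32],[0,0,0],0],[[0,-0.39,0.33],[0,0,0],0],[[0,-0.38,0.34],[0,0,0],0],[[0,-0.38,0.35],[0,0,0],0],[[0,-0.37,0.36],[0,0,0],0],[[0,-0.36,0.37],[0,0,0],0],[[0,-0.36,0.37],[0,0,0],0],[[0,-0.35,0.38],[0,0,0],0],[[0,-0.35,0.38],[0,0,0],0],[[0,-0.1,0.11],[0,0,0],0],[[0,0,0],[0,0,0],0]])

```text
time_s: 11.9
position: [502.2, 6.5, 302.3]
eef_rot: [-2.263, -2.178, 0.001]
wrist_force: [1.4, 4.3, 1.0]
grip_width: 11.8
grasp_force: 29.6
```

```bash
sed -i 's/^n=np.linalg/pts=pts[np.isfinite(pts).all(1)\&(pts[:,2]>150)\&(pts[:,2]<340)];A=np.c_[pts[:,:2],np.ones(len(pts))]\nfrom scipy.optimize import least_squares\nw=least_squares(lambda a:A@a-pts[:,2],[-.8,0,800],loss="soft_l1",x_scale=[1,1,1000]).x;print("fit",np.arctan(-w[0]))\npts=pts[np.abs(A@w-pts[:,2])<8];n=np.linalg/' lid.py; python3 lid.py; python3 ang.py pics/c6.png
```

```text
fit 0.6459898065225325
normal [ 0.604 -0.019  0.797] tilt 0.6490463792618428 457 1.40614602726737 [502.452   6.529 302.639] [-0.29   4.124 -0.551] [-0.001 -0.    -0.001 -0.012  0.001  0.007  0.   ]
[502.57   6.51 302.77] [0.14 3.82 0.26] 12.0
theta 0.667944080159766 radius 269.8646047637748 265.5447231635379
```

View pics/c6.png

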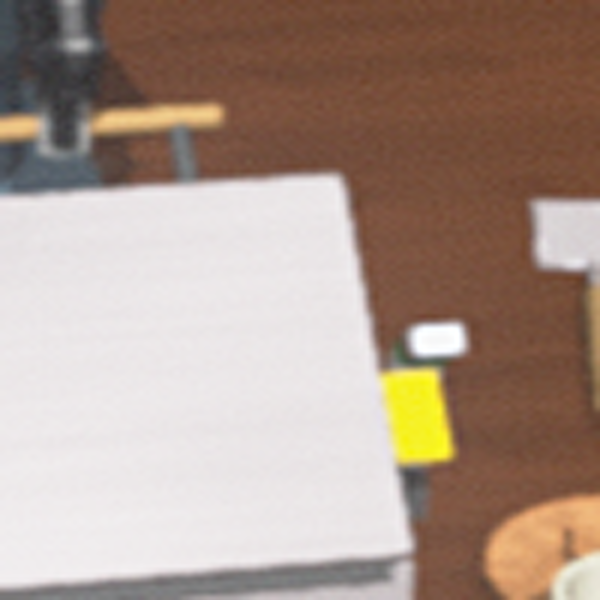

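The lid has come down, with the bar at (110,120) and the pointer at (420,415). Tilt is 0.65–0.67, the middle of the green band, and the bar is still gripped. I'll let it settle, then hand in.

>>> play_rows(targets=[[[0,0,0],[0,0,0],0],[[0,0,0],[0,0,0],0],[[0,0,0],[0,0,0],0],[[0,0,0],[0,0,0],0],[[0,0,0],[0,0,0],0],[[0,0,0],[0,0,0],0],[[0,0,0],[0,0,0],0],[[0,0,0],[0,0,0],0],[[0,0,0],[0,0,0],0],[[0,0,0],[0,0,0],0],[[0,0,0],[0,0,0],0],[[0,0,0],[0,0,0],0]])

```text
time_s: 13.0
position: [502.6, 6.5, 302.8]
eef_rot: [-2.264, -2.178, 0.0]
wrist_force: [-1.1, 3.6, 2.1]
grip_width: 11.8
grasp_force: 29.8
```

```bash
python3 lid.py && python3 -c "
from plant import r
print(r.sign_off())"
```

```text
fit 0.6448879558691214
normal [ 0.605 -0.014  0.796] tilt 0.64990207946238 457 1.3971476081642522 [502.592   6.556 302.783] [-0.453  3.756  1.861] [ 0.     0.001  0.002  0.    -0.001  0.001 -0.001]
the job is handed in; nothing more can be done
None
```

The job is handed in at about 13 s: the bolt is at its end stop, the lid went past balance to about 0.84 rad (0.80 measured, then nudged a little further) and is now held still in the gripper at about 0.65 rad, in the green band.

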